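Load a vaccine cartridge into the ratchet dosing gun and take up the slack

TASK

Load the prefilled cartridge into the dosing gun that lies in its bench stand: lay it in the two saddles with its nozzle at the front end, away from the gun's pusher, and press it down until it sits flush. Then let go of it and pump the gun's ratchet trigger, squeezing it and letting it right out again, until the pusher has come up against the cartridge's plunger, gently enough that no dose is pressed out. Finish while still holding the trigger squeezed, so that the pusher keeps bearing on the plunger, and leave the other things on the table where they are.

Things in the scene. Friction and masses are not known exactly. Their poses are not given: they have to be found in the camera images.
- gun: Ratchet dosing gun (caulking-gun type, bare metal, black handle) lying on its side, fixed in a dark steel bench stand; 260 x 160 x 61 mm. Origin on the table under the gun's axis; x along the axis from tail to front (nozzle end), y to the side where handle and trigger stick out, z up. The axis is 44 mm above the table; the cartridge's place is at the front, the pusher behind it.
- nest (a point): Point on the gun's axis midway between the saddles (gun frame x 57, y 0, z 44 mm), where the middle of the cartridge's axis belongs; axes as the gun's. Between the saddles (x = 28 to 86 mm) nothing stands above 20 mm, so the fingers have room there. The outer walls of the saddles leave 78 mm along x for the 74 mm long cartridge; they are slotted for nozzle and plunger.
- front_saddle (a point): Floor of the aluminium saddle for the nozzle-end plate (gun frame x 91.5, y 0, z 27 mm). Pocket 38 mm wide in y, flared near the top; top edge 61 mm above the table, flush with the plates of a seated cartridge. In each side wall, 46 mm up, a spring ball holds the cartridge up (about 20 mm too high) until it is pressed past with about 10 N in all and clicks into a plate groove at the end.
- rear_saddle (a point): Floor of the saddle for the plunger-end plate (gun frame x 22.5, y 0, z 27 mm), otherwise as the front saddle.
- handle_back (a point): Point on the rear face (-x side) of the gun's black handle, a fixed straight bar along y at gun frame x = -93 to -75, y = 32 to 122 mm, 24 mm high (z = 32 to 56 mm). The point lies 82 mm out, level with the axis, across from the trigger pad; axes as the gun's. Beyond y = 50 mm nothing but handle and trigger stands there above the table.
- trigger_pad (a point): Middle of the front face (+x side) of the dark trigger bar (10 mm thick, 78 mm long, 22 mm high, its middle 44 mm above the table). It moves with the trigger: about 59 mm in front of handle_back (along gun x) when let out, 36 mm when fully squeezed; gun frame y stays about 81 mm.
- trigger (a joint): Trigger angle, rad: 0 let out (a spring returns it), 0.46 fully squeezed toward the handle. A full stroke gains 8 mm of pusher rod through a pawl on 4 mm teeth; on the return the rod stays. Free it takes about 6 N at the pad; with the pusher on the plunger it stops short. 8 to 15 N holds well; above about 19 N the plunger gives way. A finger that closes on it alone bears twice the set grip.
- pusher (a joint): Advance of the pusher rod from its rearmost position, m, 0 to 0.06; starts anywhere from 0 to 0.013. With the cartridge in place it meets the plunger at 0.026 to 0.031, depending on where it lies.
- pusher_face (a point): Centre of the front face of the round pusher head (17 mm across) on the end of the toothed rod; it moves along the gun's axis, at gun frame x = -22 mm plus the advance.
- cartridge: Prefilled cartridge, the only one: clear barrel 26 mm across, 64 mm long between two white square end plates (34 x 34 x 5 mm, side grooves), 74 mm over the plates, 70 g. Lies on its plates; origin at the centre of its underside, x along the axis to the nozzle, z up; axis 17 mm above the origin. Nozzle: 15 mm long at +x; plunger and button stand out 14 mm at -x. Grip the barrel across from above.
- nozzle_plate (a point): Centre of the cartridge's end plate at the nozzle end (34.5 mm from the middle along +x, on the axis).
- plunger_plate (a point): Centre of the cartridge's end plate at the plunger end (34.5 mm from the middle along -x, on the axis).
- plunger_button (a point): Centre of the outer face of the plunger's white button (16 mm across), which the pusher head meets; 51 mm behind the cartridge's middle on the axis.
- plunger (a joint): How far the plunger has been pressed into the cartridge, m; 0 at the start. It is stiff (moves only under about 28 N from the pusher, which is about 19 N at the trigger pad); above 0.003 counts as dose pressed out.
- tally_counter: Bystander: small grey hand counter, 62 x 47 x 21 mm, on the far left of the work.
- vial_4: Bystander: small loose vial, 27 mm across, 51 mm high, standing alone between gun and counter.
- forceps: Bystander: spring tweezers lying flat, 129 mm long.
- syringe_1: Bystander: capped syringe lying at the near left, the one closest to the work in a row of six, 17 x 155 x 13 mm.
- vaccine_carton: Bystander: small open carton standing beyond the gun, 30 x 54 x 76 mm.
Things that resemble listed ones, but are neither listed nor needed, are in the scene too. Leave any blue or yellow look-alike of the cartridge alone.

How it is judged:
On the way, in this order (a step that is already met when the one before it is completed fails the run):
1. the cartridge sits flush in both saddles, nozzle to the front (x of nozzle_plate in the frame of gun between 0.087 and 0.096 m and x of plunger_plate in the frame of gun between 0.018 and 0.027 m and y of nozzle_plate in the frame of gun between -0.003 and 0.003 m and z of nozzle_plate in the frame of gun between 0.042 and 0.046 m and y of plunger_plate in the frame of gun between -0.003 and 0.003 m and z of plunger_plate in the frame of gun between 0.042 and 0.046 m), for 0.2 s.
2. with the cartridge seated and no longer held, the trigger is squeezed (all of step 1 and value of joint trigger above 0.25 rad and contact force between the fingers and trigger above 0.5 N and contact force between the fingers and cartridge below 0.2 N), for 0.02 s.
3. the trigger is let out again (value of joint trigger below 0.12 rad), for 0.02 s.
4. a further squeeze brings the pusher up against the plunger (contact force between pusher and cartridge above 3 N and contact force between the fingers and trigger above 3 N), for 0.2 s.
At the end, for the whole second after the job is handed in: the cartridge lies nozzle-forward and flush in the saddles (2 mm in height, 3 mm sideways), untouched by the robot; the fingers hold the trigger squeezed (over 3 N), the pusher bears on the plunger with over 3 N, and the plunger has moved in by less than 3 mm (all of step 1 and all of step 4 and value of joint trigger above 0.02 rad and value of joint plunger below 0.003 m and contact force between each of the arm, the fingers and cartridge below 0.2 N and linear speed of cartridge below 0.01 m/s); the arm keeps its last pose, push and grip.
It fails at once if the plunger is pressed in by 3 mm or more (dose pressed out) (value of joint plunger above 0.003 m).
It fails at once if another thing on the table is shoved or knocked over (moved 30 mm) (distance of any of tally_counter, vial_4, forceps, syringe_1, vaccine_carton from where it was at the start of the episode above 0.03 m).
It also fails if it takes over 58 s, if anything falls off the work surface, if the arm or the gripper's body presses on something with over 40 N, if the wrist force passes 120 N, or if a joint passes its speed limit or range.

ROBOT

A 6-joint arm with a two-finger parallel gripper is mounted at the origin on a cart in front of the work surface, level with it; the furniture and walls round the work are solid. World frame = base frame: x ahead of the robot, y to its left, z up, the work surface at z = 0. Lengths are in m, angles in rad, forces in N, time in s.
With the tool pointing down it reaches from about 0.3 to 0.875 m from the base axis. Payload 6.4 kg.
Tool frame: the origin (TCP) lies midway between the tips of the shut fingers; the grasp point (between the pads) lies 19 mm behind it; z points along the fingers, y is the line along which they close (so a half turn about z gives the same grasp; the last joint's range is limited). The gripper opens to 85 mm and grips with 20 to 120 N. Pads are 22 mm wide; open, the fingers measure 114 mm over their backs; the gripper's body (76 mm by 85 mm) begins 54 mm behind the grasp point. The pads swing forward as they close: fully open they stand 13 mm farther back than shut.
Start: joints at [1.089, 0.181, 1.607, -0, 1.354, -0.206], TCP at [0.157, 0.553, 0.231] pointing down, gripper open.
Joint ranges: [-2.99, 2.99], [-0.89, 2.07], [0.3, 2.58], [-1.14, 4.28], [0, 2.63], [-3.12, 3.12]. Speed limits (rad/s): [2.57, 2.57, 3.01, 3.14, 3.14, 3.14].

INTERFACE

Orientations are given as a unit quaternion [w, x, y, z].
In Python, from bench import ctrl gives the robot as it stands.
- The arm moves only by the tool drive_tool, never from a script. Its argument "plan" is a list that holds one entry, the list of rows, each a list of 4 numbers: the shift along the tool's x, y, z scaled (see below), then the turn about the tool's z scaled (see below). In form: [[[x, y, z, roll], ...]]. A call has 1 to 12 rows; each row is the pose to reach, as a shift and turn from the pose commanded when the call began, along the tool's axes at that moment, turning the shorter way round; what a row does not reach only later rows make up. The controller multiplies each number of a shift by 400 mm and each number of a turn by 180 degrees. A row lasts 1/12 s, in which the tool goes at most 41.7 mm and 7.16 degrees, less where a joint would pass 70% of its speed; a pose out of reach is approached as far as the arm can. A call with a number of a shift or a turn outside -1 to 1 is refused whole. A call with a gripper value outside its range is refused whole. "jaw" is the closure, from 0 (fully open) to 1 (shut), set as the call begins (left out, the last holds). The fingers move at their own pace and stop on an object; the grip force is fixed at half the most. Time passes only in rows, so rows that repeat a pose let the fingers close. It gives the time, the measured TCP pose, the force, the opening and the grip force at its end, in the units of the state.
- ctrl.get_obs(): the state, without advancing time (a new reading comes with each control period).
- ctrl.camera(name): name is "scene" or "top"; returns (picture, depth): 480x640x3 uint8, red, green, blue; 480x640 float32, m along the optical axis (not along the pixel's ray), 0 where there is no reading.
- ctrl.camera_info(name): a dict with "camera_matrix" (3x3 intrinsics, pixels), "R" (3x3) and "t" (3): a world point X has camera coordinates R X + t. Camera axes: x right, y down, z forward; pixel columns grow to the right and rows downward; lengths in m; the calibration is good to about 2 mm. A picture is of the moment at which its call begins. camera_info takes no time and is no camera call.
- ctrl.hand_in(): hands the job in; it is judged then, once.
The state is a dict: "time_s": time; "q": joint angles; "dq": joint speeds; "joint_efforts": joint torques, N m; "eef_pos": TCP position; "eef_rot": TCP orientation; "wrist_force": force on the tool from outside, world axes, zero at the start; "torque": the same for the moment, N m; "opening": opening from 0.0 (shut) to 1.0 (fully open); "grasp_force": force on a finger pad.
Only numpy, scipy, OpenCV 4.12 (cv2) and the standard library are available. Lean on these libraries where they do the work, as an engineer would, in place of code of your own. Each camera call takes 0.05 s, during which the arm holds its last target. There are 200 camera calls.

## Working session

There is one attempt and no reset: what is moved stays moved. The work goes in short steps, Python scripts to look and compute and a tool call to move; the robot and the scene stay as the last step left them, time stands still between calls to the robot, and variables do not carry over. Pictures are saved under pics/ and viewed, at most 10 in all, crops included, and the job is handed in when it is done.

Besides the shell and the picture viewer there is one more tool, called after "Emit:" as name(argument=value, ...), one argument or row to a line, values as JSON. drive_tool: Moves the arm, as the interface text tells. Its arguments: {"type":"object","properties":{"plan":{"type":"array"},"jaw":{"type":"number"}},"required":["plan"]}

```bash
mkdir -p pics
cat > h.py <<'E'
import numpy as np,cv2
from bench import ctrl
def grab(n,tag):
    im,d=ctrl.camera(n); cv2.imwrite(f'pics/{tag}.png',im[:,:,::-1]); np.save(f'pics/{tag}.npy',d); return im,d
def pt(n,d,u,v,r=1):
    c=ctrl.camera_info(n);K=np.array(c['camera_matrix']);R=np.array(c['R']);t=np.array(c['t'])
    w=d[v-r:v+r+1,u-r:u+r+1];z=np.median(w[w>0])
    return R.T@(np.linalg.inv(K)@[u,v,1]*z-t)
def ray(n,u,v,zw):
    c=ctrl.camera_info(n);K=np.array(c['camera_matrix']);R=np.array(c['R']);t=np.array(c['t'])
    C=-R.T@t;D=R.T@(np.linalg.inv(K)@[u,v,1]);return C+D*(zw-C[2])/D[2]
E
python3 - <<'E'
from h import *
for n in('scene','top'):
    grab(n,n+'0');c=ctrl.camera_info(n);print(n,-np.array(c['R']).T@np.array(c['t']))
    print(np.round(c['R'],3).tolist(),c['camera_matrix'])
print(ctrl.get_obs())
E
```

```text
scene [0.04554527 1.08649682 0.69162235]
[[-0.836, -0.549, -0.014], [-0.317, 0.503, -0.804], [0.448, -0.667, -0.595]] [[469.44775782   0.         312.28950341]
 [  0.         469.44775782 240.51196329]
 [  0.           0.           1.        ]]
top [0.26977726 0.35243535 1.46418707]
[[-0.002, -1.0, -0.002], [-0.98, 0.003, -0.2], [0.2, 0.002, -0.98]] [[520.85300336   0.         312.56539689]
 [  0.         520.85300336 255.28174296]
 [  0.           0.           1.        ]]
{'time_s': 0.1, 'q': array([ 1.08870345e+00,  1.81471887e-01,  1.60791788e+00,  1.21489750e-05,
        1.35381861e+00, -2.06302260e-01]), 'dq': array([-0.0015174 , -0.00289878, -0.00222939, -0.00149009,  0.00145328,
       -0.00069213]), 'joint_efforts': array([-1.63137361e-04, -4.45879018e+01, -3.52232194e+01, -2.50359481e-04,
        4.24288010e-03,  1.42163009e-05]), 'eef_pos': array([0.15631765, 0.55281768, 0.23046659]), 'eef_rot': array([-2.78189649e-04,  1.37459964e-01,  9.90506994e-01, -7.58477907e-04]), 'wrist_force': array([ 0.69023552,  0.49042839, -0.84014344]), 'torque': array([0.02768567, 0.03633261, 0.05375144]), 'grasp_force': 0.0, 'opening': 1.0025160724944748}
```

View pics/top0.png

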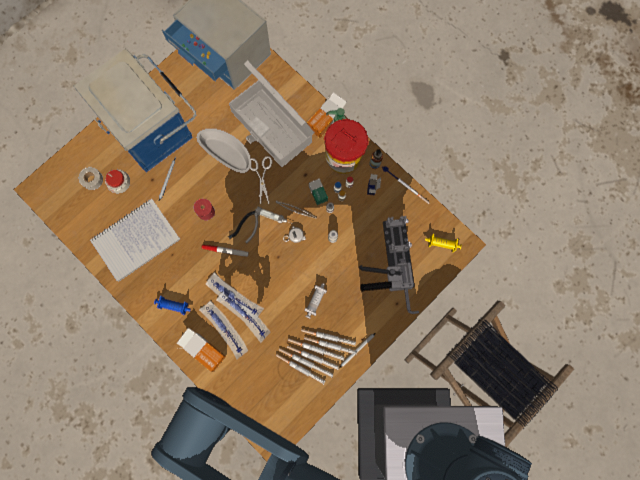

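View pics/scene0.png

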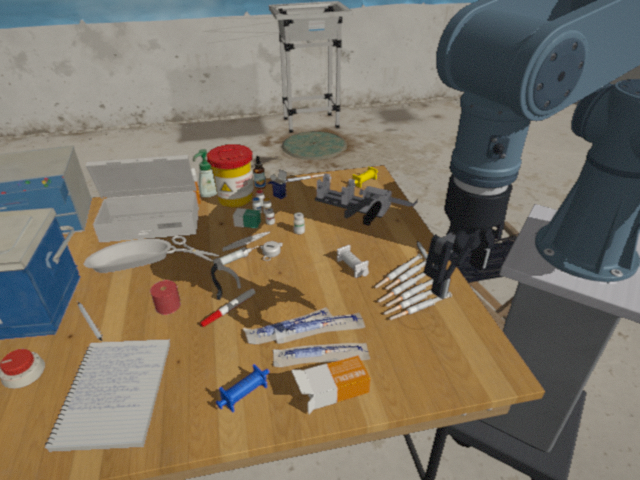

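The top view shows the cartridge at about (317,298) and the gun at (398,255), with the handle pointing left. Next I'll enlarge both.

Run:
```python
from h import *
t=cv2.imread('pics/top0.png');s=cv2.imread('pics/scene0.png')
a=cv2.resize(t[205:325,290:430],(700,600),interpolation=cv2.INTER_CUBIC)
cv2.imwrite('pics/c1.png',cv2.convertScaleAbs(a,alpha=1.3,beta=25))
b=cv2.resize(s[160:290,300:430],(600,600),interpolation=cv2.INTER_CUBIC)
cv2.imwrite('pics/c2.png',cv2.convertScaleAbs(b,alpha=1.2,beta=20))
```

```text
(no output)
```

View pics/c1.png

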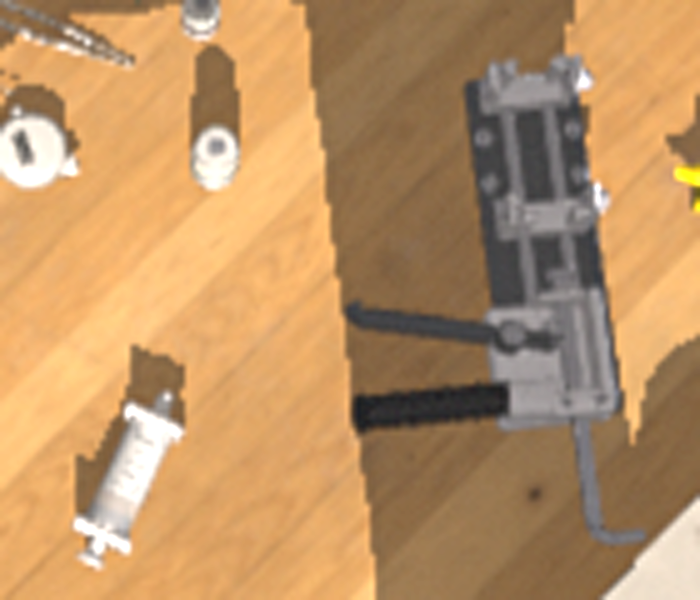

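View pics/c2.png

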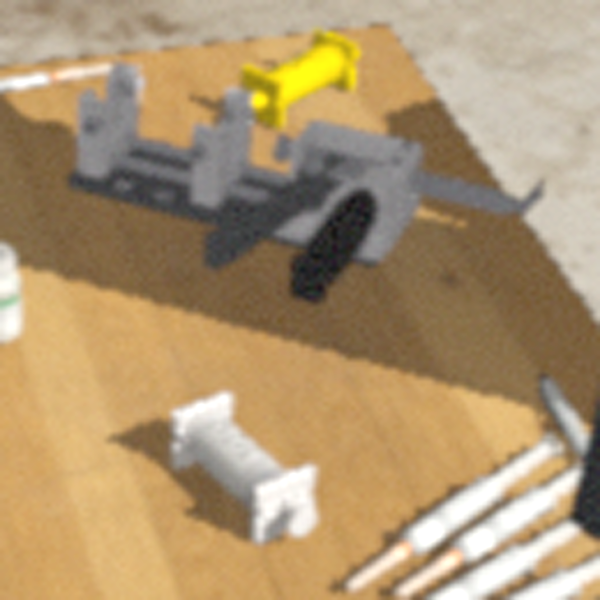

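Upper end of the cartridge (crop 166,400) is the thin nozzle; the wide button is at (92,555). The gun's saddles are at crop (537,90) and (550,215), so the front faces away from the robot (+x) and the handle points to +y. Next, measure from depth.

Run:
```python
from h import *
def cloud(n):
    d=np.load(f'pics/{n}0.npy');c=ctrl.camera_info(n);K=np.array(c['camera_matrix']);R=np.array(c['R']);t=np.array(c['t'])
    v,u=np.mgrid[:480,:640];P=np.linalg.inv(K)@np.stack([u,v,0*u+1]).reshape(3,-1)*d.ravel()
    P=(R.T@(P-t[:,None])).T;return P[d.ravel()>0],np.stack([u,v],-1).reshape(-1,2)[d.ravel()>0]
for n in('top','scene'):
    print(n)
    g1=pt(n,np.load(f'pics/{n}0.npy'),*((398,255) if n=='top' else (345,200)))
    P,uv=cloud(n);print('c',g1)
    cx,cy=ray('top',317,298,.02)[:2];gx,gy=ray('top',398,255,.03)[:2]
    m=(np.hypot(P[:,0]-cx,P[:,1]-cy)<.08)
    q=P[m];print('table z',np.median(q[abs(q[:,2])<.012][:,2]))
    q=q[q[:,2]>.012];print('cart',len(q),q.mean(0),q.max(0))
    r=cv2.minAreaRect((q[:,:2]*1000).astype(np.float32));print(r)
    m=(abs(P[:,0]-gx)<.16)&(abs(P[:,1]-gy)<.12)&(P[:,2]>.012)
    q=P[m];Q=(q*1000).round().astype(int)
    # height map 4mm
    H={}
    for x,y,z in Q: H[(x//5,y//5)]=max(H.get((x//5,y//5),0),z)
    ks=np.array(list(H));x0,y0=ks.min(0);x1,y1=ks.max(0);print('x from',x1*5,'y from',y1*5)
    for x in range(x1,x0-1,-1): print(f'{x*5:4d}',''.join(f'{H[(x,y)]:3d}' if (x,y) in H else '  .' for y in range(y1,y0-1,-1)))
```

```text
top
c [0.56690148 0.11144027 0.00793373]
table z 0.0002690127906713751
cart 309 [0.43534223 0.34837387 0.02783456] [0.48210944 0.37643762 0.03857363]
((435.7325134277344, 347.835205078125), (33.26569366455078, 101.41523742675781), 65.59916687011719)
x from 665 y from 230
 665   .  .  .  .  .  .  .  .  .  .  .  .  .  .  .  .  .  .  . 60 57 27 23 28 26 66 58 62  .  .  .  .  .  .  .  .  .  .  .  .  .  .  .  .  .  .  .  .
 660   .  .  .  .  .  .  .  .  .  .  .  .  .  .  .  .  . 65 59 63 58 24 32 28 53 63 61 61 58  .  .  .  .  .  .  .  .  .  .  .  .  .  .  .  .  .  .  .
 655   .  .  .  .  .  .  .  .  .  .  .  .  .  .  .  . 49 61 62 58 58 32 30 27 36 30 62 60 61  .  .  .  .  .  .  .  .  .  .  .  .  .  .  .  .  .  .  .
 650   .  .  .  .  .  .  .  .  .  .  .  .  .  .  .  . 48 59 61 57 28 30 31 20 28 29 61 66 48  .  .  .  .  .  .  .  .  .  .  .  .  .  .  .  .  .  .  .
 645   .  .  .  .  .  .  .  .  .  .  .  .  .  .  .  .  . 52 63 56 25 20  . 20 16 23  . 14  .  .  .  .  .  .  .  .  .  .  .  .  .  .  .  .  .  .  .  .
 640   .  .  .  .  .  .  .  .  .  .  .  .  .  .  .  .  .  . 14  . 22 20  .  . 
[... 14784 characters left out ...]
.  .  .  .  .  .  .  .  .  .  .  .  .  .  .  . 47 52 49  .  .  .  .  .  .  .  .  .  .  .  .  .  .  .  .  .  .  .
 415   .  .  .  .  .  .  .  .  .  .  .  .  .  .  .  .  .  .  .  .  .  .  .  .  . 48 50 51 48  .  .  .  .  .  .  .  .  .  .  .  .  .  .  .  .  .  .
 410   .  .  .  .  .  .  .  .  .  .  .  .  .  .  .  .  .  .  .  .  .  .  .  .  . 49 50 40 48  .  .  .  .  .  .  .  .  .  .  .  .  .  .  .  .  .  .
 405   .  .  .  .  .  .  .  .  .  .  .  .  .  .  .  .  .  .  .  .  .  .  .  .  .  . 49 49  .  .  .  .  .  .  .  .  .  .  .  .  .  .  .  .  .  .  .
 400   .  .  .  .  .  .  .  .  .  .  .  .  .  .  .  .  .  .  .  .  .  .  .  .  .  . 47 49  .  .  .  .  .  .  .  .  .  .  .  .  .  .  .  .  .  .  .
```

```bash
cat >> h.py <<'E'
from scipy.spatial.transform import Rotation as Ro
def plan(p,yaw):
    "numbers for TCP target p (m), tool-x world yaw (deg), tool pointing down"
    o=ctrl.get_obs();q=o['eef_rot'];R=Ro.from_quat([q[1],q[2],q[3],q[0]]).as_matrix()
    cur=np.degrees(np.arctan2(R[1,0],R[0,0]));d=(yaw-cur+180)%360-180
    s=R.T@(np.array(p)-o['eef_pos'])
    print('t',round(o['time_s'],2),'tcp',o['eef_pos'].round(4),'yaw',cur.round(2),'row',(s/.4).round(4),round(-d/180,4),'rows',np.linalg.norm(s)/.0417,abs(d)/7.16,'F',o['wrist_force'].round(1),'open',round(o['opening'],3),'g',round(o['grasp_force'],1))
E
cat > gun.py <<'E'
from h import *
from scipy.optimize import least_squares
def cloud(n):
    d=np.load(f'pics/{n}0.npy');c=ctrl.camera_info(n);K=np.array(c['camera_matrix']);R=np.array(c['R']);t=np.array(c['t'])
    v,u=np.mgrid[:480,:640];P=np.linalg.inv(K)@np.stack([u,v,0*u+1]).reshape(3,-1)*d.ravel()
    P=(R.T@(P-t[:,None])).T;return P[d.ravel()>0]
for n in('top','scene'):
    P=cloud(n)*1000
    S=P[(P[:,2]>54)&(P[:,2]<72)&(P[:,0]>560)&(P[:,0]<675)&(P[:,1]>70)&(P[:,1]<150)][:,:2]
    Hd=P[(P[:,2]>50)&(P[:,2]<66)&(P[:,0]>450)&(P[:,0]<490)&(P[:,1]>150)&(P[:,1]<232)][:,:2]
    F=P[(P[:,2]>50)&(P[:,2]<66)&(P[:,0]>440)&(P[:,0]<490)&(P[:,1]>195)&(P[:,1]<240)][:,:2]
    def tr(p,Q):
        c,s=np.cos(p[2]),np.sin(p[2]);return (Q-p[:2])@np.array([[c,-s],[s,c]])
    def f(p):
        s=tr(p,S);h=tr(p,Hd);fr=s[:,0]>57
        m=lambda k:s[k].mean(0)
        a,b,c,d=m(fr&(s[:,1]>0)),m(fr&(s[:,1]<0)),m(~fr&(s[:,1]>0)),m(~fr&(s[:,1]<0))
        return [(a+b)[1]/2,(c+d)[1]/2,(a+b+c+d)[0]/4-57,h[:,0].mean()+84,np.polyfit(h[:,1],h[:,0],1)[0]*40,.5*(np.percentile(tr(p,F)[:,1],98)-121)]
    best=least_squares(f,[557,109,.09],diff_step=1e-3,loss='soft_l1')
    p=best.x;print(n,p[:2].round(1),np.degrees(p[2]).round(2),np.round(f(p),2))
    c,s=np.cos(p[2]),np.sin(p[2])
    for g in((57,0),(-34,81),(-93,82)):print(g,(p[:2]+[c*g[0]-s*g[1],s*g[0]+c*g[1]]).round(1))
E
python3 - <<'E'
import gun
from h import *
plan([.435,.3477,.12],155.3)
E
```

```text
top [563.2 111.1] 5.33 [ 0.12 -0.38  0.08 -0.08 -0.2   0.53]
(57, 0) [619.9 116.4]
(-34, 81) [521.8 188.6]
(-93, 82) [463.  184.1]
scene [561.4 110. ] 5.61 [ 0.13 -0.52  0.33 -0.33  0.08  0.89]
(57, 0) [618.2 115.6]
(-34, 81) [519.7 187.3]
(-93, 82) [460.9 182.5]
t 0.1 tcp [0.1563 0.5528 0.2305] yaw 164.2 row [-0.8101 -0.3033  0.2764] 0.0494 rows 8.710681969143332 1.2427647434562092 F [ 0.7  0.5 -0.8] open 1.003 g 0.0gun.py:16: RuntimeWarning: Mean of empty slice.
  m=lambda k:s[k].mean(0)
  ret = um.true_divide(
```

Emit:
drive_tool(
  plan=[
    [[-0.81, -0.303, 0.276, 0.051], [-0.81, -0.303, 0.276, 0.051], [-0.81, -0.303, 0.276, 0.051], [-0.81, -0.303, 0.276, 0.051], [-0.81, -0.303, 0.276, 0.051], [-0.81, -0.303, 0.276, 0.051], [-0.81, -0.303, 0.276, 0.051], [-0.81, -0.303, 0.276, 0.051], [-0.81, -0.303, 0.276, 0.051], [-0.81, -0.303, 0.276, 0.051], [-0.81, -0.303, 0.276, 0.051]],
  ],
  jaw=0.4,
)

```text
time_s: 1.02
eef_pos: [0.4358, 0.347, 0.1198]
eef_rot: [-0.001, 0.218, 0.976, -0.001]
wrist_force: [0.0, 0.3, -0.3]
opening: 0.596
grasp_force: 0.0
```

Run:
```python
from h import *
plan([.435,.3477,.005],155)
im,d=grab('scene','s1'); cv2.imwrite('pics/s1c.png',cv2.resize(im[130:310,270:450,::-1],(600,600),interpolation=cv2.INTER_CUBIC))
```

```text
t 1.02 tcp [0.4358 0.347  0.1198] yaw 154.82 row [0.002  0.0013 0.2869] -0.001 rows 2.752345051759343 0.02454587156635158 F [ 0.   0.3 -0.3] open 0.596 g 0.0
```

View pics/s1c.png

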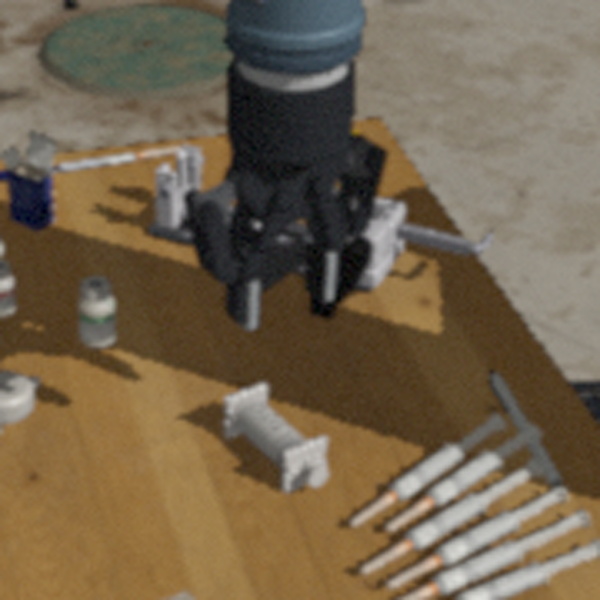

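The fingers are straddling the cartridge from above (crop 280,300, over the cartridge at 275,440), clear of the syringes. I'll descend and grip.

Emit:
drive_tool(
  plan=[
    [[0.001, 0.001, 0.1, 0], [0.001, 0.001, 0.18, 0], [0.001, 0.001, 0.25, 0], [0.001, 0.001, 0.286, 0], [0.001, 0.001, 0.286, 0], [0.001, 0.001, 0.286, 0]],
  ],
)

```text
time_s: 1.57
eef_pos: [0.4337, 0.3498, 0.0064]
eef_rot: [-0.001, 0.215, 0.977, -0.0]
wrist_force: [-0.4, 0.4, 0.7]
opening: 0.599
grasp_force: 0.0
```

Emit:
drive_tool(
  plan=[
    [[0, 0, 0, 0], [0, 0, 0, 0], [0, 0, 0, 0], [0, 0, 0, 0], [0, 0, 0, 0], [0, 0, 0, 0], [0, 0, 0, 0]],
  ],
  jaw=1,
)

```text
time_s: 2.15
eef_pos: [0.4363, 0.3501, 0.0087]
eef_rot: [0.001, 0.216, 0.976, 0.001]
wrist_force: [-1.9, 0.1, 6.7]
opening: 0.285
grasp_force: 59.0
```

Emit:
drive_tool(
  plan=[
    [[0, 0, -0.1, 0], [0, 0, -0.2, 0], [0, 0, -0.3, 0], [0, 0, -0.32, 0], [0, 0, -0.32, 0]],
  ],
)

```text
time_s: 2.57
eef_pos: [0.4381, 0.3506, 0.1397]
eef_rot: [0.004, 0.216, 0.976, 0.003]
wrist_force: [-0.0, 0.2, -0.9]
opening: 0.278
grasp_force: 59.3
```

Run:
```python
from h import *
plan([.619,.116,.14],185.4)
o=ctrl.get_obs();p=o['eef_pos']
for n in('top','scene'):
    im,d=grab(n,n+'2')
    c=ctrl.camera_info(n);x=np.array(c['camera_matrix'])@(np.array(c['R'])@p+c['t']);u,v=(x[:2]/x[2]).astype(int);print(u,v)
    cv2.imwrite(f'pics/{n}2c.png',cv2.resize(im[max(v-50,0):v+50,u-50:u+50,::-1],(500,500),interpolation=cv2.INTER_CUBIC))
a=np.hstack([cv2.imread('pics/top2c.png'),cv2.imread('pics/scene2c.png')]);cv2.imwrite('pics/m2.png',cv2.resize(a,(800,400)))
```

```text
t 2.57 tcp [0.4381 0.3506 0.1397] yaw 155.03 row [-6.576e-01 -3.407e-01  6.000e-04] -0.1687 rows 7.104281812334104 4.2420444937954 F [-0.   0.2 -0.9] open 0.278 g 59.3
314 294
351 216
```

View pics/m2.png

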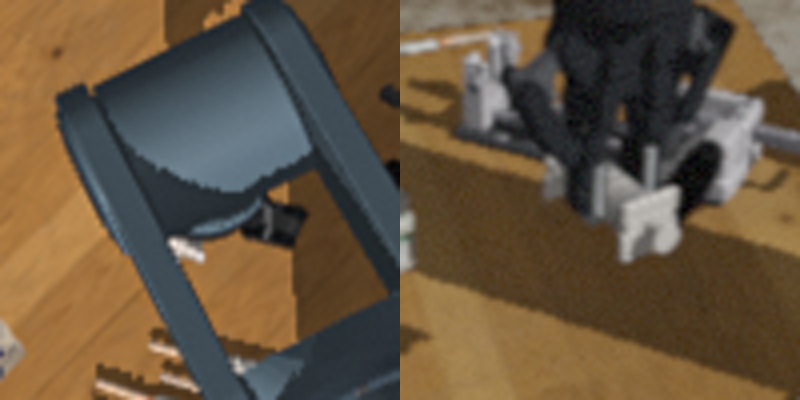

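Emit:
drive_tool(
  plan=[
    [[-0.658, -0.341, 0, -0.169], [-0.658, -0.341, 0, -0.169], [-0.658, -0.341, 0, -0.169], [-0.658, -0.341, 0, -0.169], [-0.658, -0.341, 0, -0.169], [-0.658, -0.341, 0, -0.169], [-0.658, -0.341, 0, -0.169], [-0.658, -0.341, 0, -0.169], [-0.658, -0.341, 0, -0.169], [-0.658, -0.341, 0, -0.169], [-0.658, -0.341, 0, -0.169]],
  ],
)

```text
time_s: 3.58
eef_pos: [0.6143, 0.115, 0.1325]
eef_rot: [-0.002, -0.048, 0.999, 0.0]
wrist_force: [0.4, 0.3, -1.5]
opening: 0.281
grasp_force: 59.3
```

Run:
```python
from h import *
plan([.619,.116,.14],185.4)
im,d=grab('scene','s3')
c=ctrl.camera_info('scene');K=np.array(c['camera_matrix']);R=np.array(c['R']);t=np.array(c['t'])
v,u=np.mgrid[:480,:640];P=(R.T@((np.linalg.inv(K)@np.stack([u,v,0*u+1]).reshape(3,-1)*d.ravel())-t[:,None])).T
g=np.array([562.3,110.5])/1000;a=np.radians(5.45);C=P.copy();xy=P[:,:2]-g
C[:,0]=xy@[np.cos(a),np.sin(a)];C[:,1]=xy@[-np.sin(a),np.cos(a)]
col=im.reshape(-1,3).astype(int);w=(col.min(1)>110)&(np.ptp(col,axis=1)<50)
m=(d.ravel()>0)&(P[:,2]>.1)&(P[:,2]<.17)&(C[:,0]>-.02)&(C[:,0]<.14)&(abs(C[:,1])<.06)&w
Q=C[m]*1000
print(len(Q));print(np.histogram(Q[:,0],bins=np.arange(-4,126,3)))
for lo,hi in((15,32),(82,100)):
    q=Q[(Q[:,0]>lo)&(Q[:,0]<hi)];print(lo,len(q),q.mean(0).round(1),np.percentile(q,[2,98],axis=0).round(1))
x=K@(R@np.array([.619,.116,.14])+t);uu,vv=(x[:2]/x[2]).astype(int)
cv2.imwrite('pics/s3c.png',cv2.resize(im[vv-45:vv+55,uu-50:uu+50,::-1],(600,600),interpolation=cv2.INTER_CUBIC))
```

```text
t 3.58 tcp [0.6143 0.115  0.1325] yaw -174.55 row [-0.012   0.0014 -0.0188] 0.0003 rows 0.21425392991881032 0.007204149249413954 F [ 0.4  0.3 -1.5] open 0.281 g 59.3
170
(array([ 0,  7,  9,  1,  3,  4, 45, 18,  0,  3,  3,  7,  5,  8, 11,  0,  0,
        0,  0,  0,  0,  0,  0,  7,  4,  6,  8,  6,  8,  3,  4,  0,  0,  0,
        0,  0,  0,  0,  0,  0,  0,  0,  0]), array([ -4,  -1,   2,   5,   8,  11,  14,  17,  20,  23,  26,  29,  32,
        35,  38,  41,  44,  47,  50,  53,  56,  59,  62,  65,  68,  71,
        74,  77,  80,  83,  86,  89,  92,  95,  98, 101, 104, 107, 110,
       113, 116, 119, 122, 125]))
15 69 [ 18.9   5.8 146.8] [[ 15.1 -13.3 127.9]
 [ 31.2  18.4 158.3]]
82 8 [ 85.5   1.2 154.5] [[ 82.8  -4.4 148.9]
 [ 88.1   9.9 157.4]]
```

View pics/s3c.png

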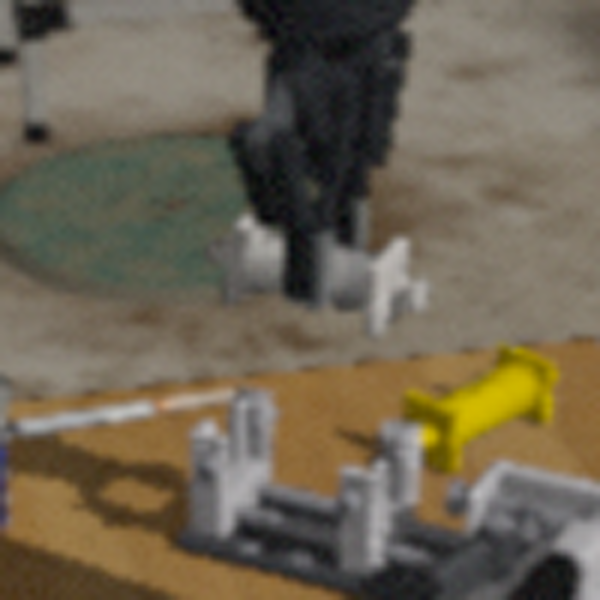

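The cartridge is held level over the gun, with its plunger end (crop 415,290) toward the pusher. The arm hadn't settled, so I'll lower to just above the saddles and measure there.

Emit:
drive_tool(
  plan=[
    [[-0.011, 0.001, 0.05, 0], [-0.011, 0.001, 0.1, 0], [-0.011, 0.001, 0.12, 0], [-0.011, 0.001, 0.12, 0], [-0.011, 0.001, 0.12, 0], [-0.011, 0.001, 0.12, 0], [-0.011, 0.001, 0.12, 0], [-0.011, 0.001, 0.12, 0]],
  ],
)

```text
time_s: 4.3
eef_pos: [0.6212, 0.1151, 0.0878]
eef_rot: [0.001, -0.048, 0.999, -0.0]
wrist_force: [-0.4, 0.5, -0.6]
opening: 0.286
grasp_force: 59.3
```

Run:
```python
from h import *
plan([.619,.116,.14],185.4)
im,d=grab('scene','s4')
c=ctrl.camera_info('scene');K=np.array(c['camera_matrix']);R=np.array(c['R']);t=np.array(c['t'])
v,u=np.mgrid[:480,:640];P=(R.T@((np.linalg.inv(K)@np.stack([u,v,0*u+1]).reshape(3,-1)*d.ravel())-t[:,None])).T
g=np.array([561.4,110.0])/1000;a=np.radians(5.5);C=P.copy();xy=P[:,:2]-g
C[:,0]=xy@[np.cos(a),np.sin(a)];C[:,1]=xy@[-np.sin(a),np.cos(a)]
col=im.reshape(-1,3).astype(int);w=(col.min(1)>90)
for z0,z1 in((.066,.12),):
    m=(d.ravel()>0)&(P[:,2]>z0)&(P[:,2]<z1)&(C[:,0]>-.01)&(C[:,0]<.13)&(abs(C[:,1])<.04)&w
    Q=C[m]*1000;print(len(Q),np.histogram(Q[:,0],bins=np.arange(-4,126,2))[0])
    for lo,hi in((-10,8),(14,19),(14,30),(80,106)):
        q=Q[(Q[:,0]>lo)&(Q[:,0]<hi)];print(lo,len(q),q.mean(0).round(1),np.percentile(q,[3,50,97],axis=0).round(1).tolist())
x=K@(R@np.array([.619,.116,.08])+t);uu,vv=(x[:2]/x[2]).astype(int);print(uu,vv)
cv2.imwrite('pics/s4c.png',cv2.resize(im[vv-40:vv+40,uu-40:uu+40,::-1],(600,600),interpolation=cv2.INTER_CUBIC))
```

```text
t 4.3 tcp [0.6212 0.1151 0.0878] yaw -174.55 row [ 0.005   0.0027 -0.1305] 0.0003 rows 1.2531045227286413 0.006944835700370891 F [-0.4  0.5 -0.6] open 0.286 g 59.3
245 [ 0  0  0  0  0  0  9  5  1  3  2  3  3 27 31  6  4  6  6  2  6  3  7  5
  9 19  9  1  1  0  0  0  0  0  0  0  0  1  2  4  5  5  7  6  5  5 11  3
 13  3  5  0  0  0  0  1  1  0  0  0  0  0  0  0]<stdin>:13: RuntimeWarning: Mean of empty slice.
  ret = um.true_divide(
Traceback (most recent call last):
IndexError: index -1 is out of bounds for axis 0 with size 0
```

```bash
cat > m.py <<'E'
from h import *
def meas(tag):
    im=cv2.imread(f'pics/{tag}.png')[:,:,::-1];d=np.load(f'pics/{tag}.npy')
    c=ctrl.camera_info('scene');K=np.array(c['camera_matrix']);R=np.array(c['R']);t=np.array(c['t'])
    v,u=np.mgrid[:480,:640];P=(R.T@((np.linalg.inv(K)@np.stack([u,v,0*u+1]).reshape(3,-1)*d.ravel())-t[:,None])).T
    g=np.array([561.4,110.0])/1000;a=np.radians(5.5);C=P.copy();xy=P[:,:2]-g
    C[:,0]=xy@[np.cos(a),np.sin(a)];C[:,1]=xy@[-np.sin(a),np.cos(a)]
    w=im.reshape(-1,3).min(1)>90
    m=(d.ravel()>0)&(P[:,2]>.066)&(P[:,2]<.12)&(C[:,0]>-.01)&(C[:,0]<.13)&(abs(C[:,1])<.04)&w
    Q=C[m]*1000
    for lo,hi in((-2,15),(15,32),(85,110)):
        q=Q[(Q[:,0]>lo)&(Q[:,0]<hi)]
        if len(q):print(lo,len(q),q.mean(0).round(1),np.percentile(q,[3,50,97],axis=0).round(1).tolist())
    x=K@(R@np.array([.619,.116,.08])+t);uu,vv=(x[:2]/x[2]).astype(int)
    cv2.imwrite(f'pics/{tag}c.png',cv2.resize(im[vv-40:vv+40,uu-40:uu+40,::-1],(600,600),interpolation=cv2.INTER_CUBIC))
E
python3 -c "
from m import *
meas('s4');ctrl.camera('top');plan([.619,.116,.14],185.4);grab('scene','s5');meas('s5');plan([.619,.116,.14],185.4)"
```

```text
-2 16 [10.3  2.  97.5] [[8.3, -7.7, 90.3], [9.6, 2.4, 97.1], [14.5, 7.3, 104.6]]
15 84 [24.4  5.2 98.9] [[17.1, -12.8, 80.6], [24.2, 7.0, 99.3], [30.6, 17.4, 114.0]]
85 45 [ 91.9   7.9 104.1] [[85.7, -4.4, 83.6], [92.0, 10.0, 106.8], [103.7, 17.5, 113.0]]
t 4.4 tcp [0.6209 0.115  0.0874] yaw -174.56 row [ 0.0044  0.003  -0.1316] 0.0002 rows 1.263345581508545 0.005220068527271946 F [ 0.2 -0.1 -0.3] open 0.278 g 59.3
-2 17 [10.5  1.  96.9] [[8.1, -6.5, 91.1], [9.6, 1.6, 97.4], [14.7, 8.3, 104.5]]
15 84 [24.   4.9 99.1] [[17.8, -12.6, 80.8], [23.6, 5.8, 99.5], [30.3, 17.8, 113.7]]
85 40 [ 92.7   8.9 101.7] [[87.0, -2.3, 80.3], [92.1, 10.7, 104.5], [106.8, 17.9, 111.5]]
t 4.45 tcp [0.6208 0.1149 0.0872] yaw -174.57 row [ 0.0041  0.0031 -0.1321] 0.0002 rows 1.2680338785488776 0.004860215481625976 F [ 0.3 -0.9 -0.8] open 0.277 g 59.3
```

View pics/s5c.png

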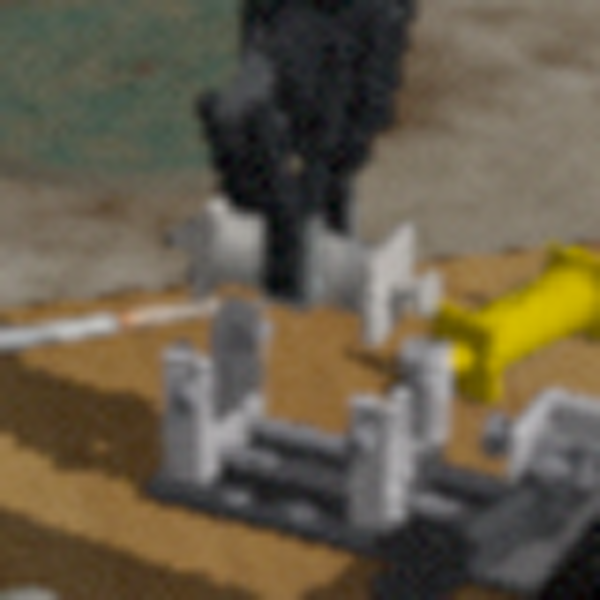

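The cartridge axis sits about 3.7 mm too far forward (plate face at gun x = 24, should be 20), and y is centred. I'll correct this and lower onto the spring balls.

Emit:
drive_tool(
  plan=[
    [[0.009, 0, 0.0, 0], [0.009, 0, 0.0, 0], [0.009, 0, 0.0, 0], [0.009, 0, 0.02, 0], [0.009, 0, 0.04, 0], [0.009, 0, 0.06, 0], [0.009, 0, 0.075, 0], [0.009, 0, 0.075, 0], [0.009, 0, 0.075, 0], [0.009, 0, 0.075, 0]],
  ],
)

```text
time_s: 5.28
eef_pos: [0.6169, 0.1134, 0.0555]
eef_rot: [-0.0, -0.047, 0.999, -0.001]
wrist_force: [1.2, -4.9, -2.6]
opening: 0.281
grasp_force: 59.3
```

```bash
python3 -c "
from m import *
grab('scene','s6');meas('s6');plan([.619,.116,.034],185.4)"
```

```text
-2 11 [ 7.4  1.1 68.5] [[4.6, -7.6, 66.3], [6.2, 1.4, 68.2], [14.1, 7.6, 71.9]]
15 58 [22.3  2.7 74.7] [[17.7, -16.2, 66.5], [19.8, 4.7, 74.2], [31.1, 15.9, 81.9]]
85 29 [90.   7.7 74.2] [[85.1, -3.0, 66.2], [88.5, 8.1, 74.9], [103.3, 16.4, 81.1]]
t 5.33 tcp [0.6169 0.1134 0.0555] yaw -174.57 row [-0.0058  0.0061  0.0538] 0.0002 rows 0.522318314167157 0.003871988956355091 F [ 1.8 -4.3 -2.1] open 0.279 g 59.3
```

View pics/s6c.png

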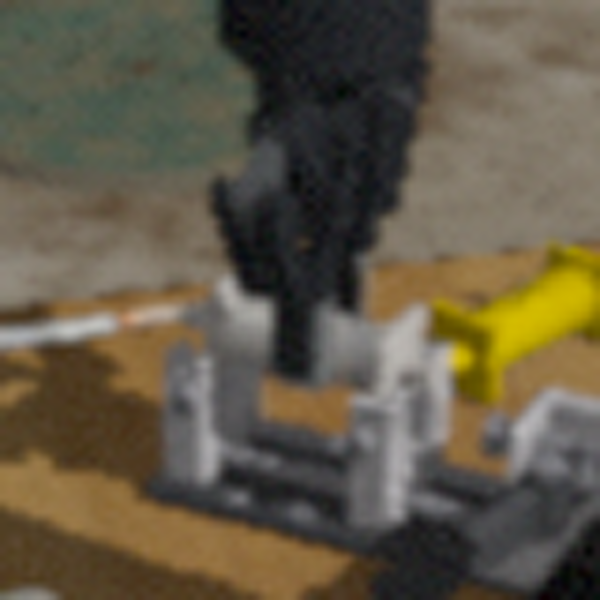

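Both plates have entered the saddle flares (crop 220,300 and 400,340), resting a little against the +y walls. I'll shift 1.6 mm to −y and press down.

Emit:
drive_tool(
  plan=[
    [[0, -0.004, 0.0, 0], [0, -0.004, 0.01, 0], [0, -0.004, 0.02, 0], [0, -0.004, 0.03, 0], [0, -0.004, 0.04, 0], [0, -0.004, 0.05, 0], [0, -0.004, 0.056, 0], [0, -0.004, 0.058, 0], [0, -0.004, 0.058, 0], [0, -0.004, 0.058, 0]],
  ],
)

```text
time_s: 6.17
eef_pos: [0.6175, 0.1132, 0.0357]
eef_rot: [0.0, -0.048, 0.999, 0.0]
wrist_force: [-6.9, -1.6, 19.3]
opening: 0.282
grasp_force: 61.7
```

Emit:
drive_tool(
  plan=[
    [[0, 0, 0.008, 0], [0, 0, 0.012, 0], [0, 0, 0.012, 0], [0, 0, 0.012, 0]],
  ],
)

```text
time_s: 6.5
eef_pos: [0.6176, 0.1133, 0.0354]
eef_rot: [0.0, -0.048, 0.999, -0.0]
wrist_force: [-24.1, -2.5, 52.2]
opening: 0.275
grasp_force: 65.2
```

```bash
python3 -c "
from m import *
grab('scene','s7');meas('s7');plan([.619,.116,.034],185.4)"
```

```text
t 6.55 tcp [0.6176 0.1133 0.0354] yaw -174.51 row [-0.0041  0.0064  0.0036] 0.0005 rows 0.08051605141320621 0.012854174657383722 F [-23.8  -3.5  51.4] open 0.279 g 65.2
```

View pics/s7c.png

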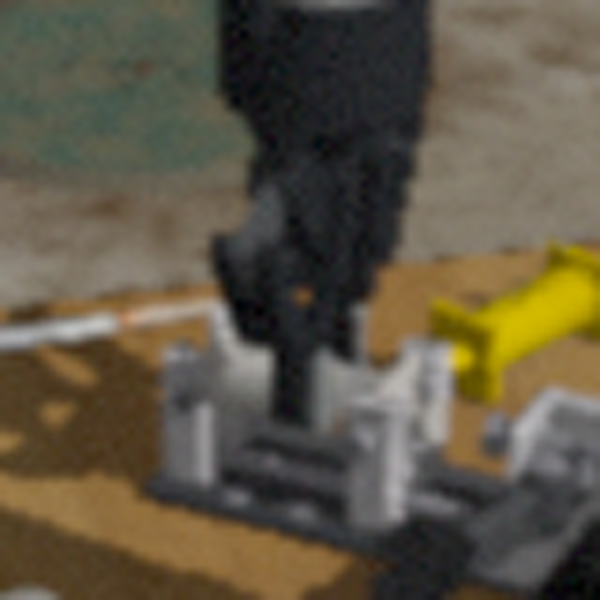

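The cartridge has bottomed (52 N with no further motion), and the plates look flush with the post tops. That was my tenth and last picture, so I'll work from numbers now. Unload, open and lift.

Emit:
drive_tool(
  plan=[
    [[0, 0, -0.012, 0], [0, 0, -0.014, 0], [0, 0, -0.014, 0]],
  ],
)

```text
time_s: 6.8
eef_pos: [0.6177, 0.1133, 0.0357]
eef_rot: [0.001, -0.048, 0.999, 0.0]
wrist_force: [-4.5, -0.8, 17.3]
opening: 0.275
grasp_force: 61.1
```

Emit:
drive_tool(
  plan=[
    [[0, 0, 0, 0], [0, 0, 0, 0], [0, 0, 0, 0], [0, 0, 0, 0], [0, 0, 0, 0], [0, 0, -0.02, 0], [0, 0, -0.05, 0], [0, 0, -0.1, 0], [0, 0, -0.2, 0], [0, 0, -0.2, 0], [0, 0, -0.2, 0]],
  ],
  jaw=0.4,
)

```text
time_s: 7.72
eef_pos: [0.6199, 0.1131, 0.1189]
eef_rot: [0.004, -0.047, 0.999, -0.0]
wrist_force: [-0.4, 0.4, -0.0]
opening: 0.603
grasp_force: 0.0
```

Run:
```python
from h import *
im,d=grab('scene','s8')
c=ctrl.camera_info('scene');K=np.array(c['camera_matrix']);R=np.array(c['R']);t=np.array(c['t'])
v,u=np.mgrid[:480,:640];P=(R.T@((np.linalg.inv(K)@np.stack([u,v,0*u+1]).reshape(3,-1)*d.ravel())-t[:,None])).T
g=np.array([561.4,110.0])/1000;a=np.radians(5.5);C=P.copy();xy=P[:,:2]-g
C[:,0]=xy@[np.cos(a),np.sin(a)];C[:,1]=xy@[-np.sin(a),np.cos(a)];C*=1000
ok=(d.ravel()>0)
for n,x0,x1 in(('rear',10,30),('front',84,103),('barrel',30,84),('nozbtn',100,115),('btn',0,12)):
    q=C[ok&(C[:,0]>x0)&(C[:,0]<x1)&(abs(C[:,1])<12)&(C[:,2]>23)&(C[:,2]<90)];print(n,len(q),np.percentile(q,[5,50,95],axis=0).round(1).tolist() if len(q) else '')
    if n in('rear','front'):
        q=q[q[:,2]>55];print('  top',len(q),q.mean(0).round(1))
plan([.5225,.188,.13],185.4)
```

```text
rear 52 [[11.1, -10.9, 25.2], [15.3, 0.7, 49.2], [23.5, 11.3, 61.7]]
  top 20 [20.9  1.  59.6]
front 48 [[84.6, -10.6, 25.6], [88.7, 5.9, 53.5], [100.8, 11.7, 61.4]]
  top 20 [91.2  0.3 59.5]
barrel 153 [[34.2, -4.8, 37.0], [56.4, 6.9, 52.3], [80.1, 11.5, 57.8]]
nozbtn 4 [[100.4, -11.5, 53.7], [101.1, -10.5, 60.2], [101.8, 8.3, 61.7]]
btn 16 [[5.3, -3.8, 28.2], [6.9, 1.8, 46.7], [11.3, 10.6, 50.7]]
t 7.77 tcp [0.6183 0.1131 0.1165] yaw -174.56 row [ 0.2205  0.2092 -0.0346] 0.0002 rows 2.9341928577833736 0.005457021983733787 F [ 0.7  0.6 -1.1] open 0.601 g 0.0
```

The plates are flush (tops at 60–61 mm at both ends). Now I'll shut the fingers and go to the front of the trigger.

Emit:
drive_tool(
  plan=[
    [[0.155, 0.205, 0, 0], [0.155, 0.205, 0, 0], [0.155, 0.205, 0, 0], [0.155, 0.205, 0, 0], [0.155, 0.205, 0.05, 0], [0.155, 0.205, 0.1, 0], [0.155, 0.205, 0.15, 0], [0.155, 0.205, 0.2, 0], [0.155, 0.205, 0.222, 0], [0.155, 0.205, 0.222, 0], [0.155, 0.205, 0.222, 0], [0.155, 0.205, 0.222, 0]],
  ],
  jaw=1,
)

```text
time_s: 8.77
eef_pos: [0.5485, 0.1887, 0.0263]
eef_rot: [0.001, -0.047, 0.999, 0.0]
wrist_force: [-0.6, -0.2, 1.1]
opening: 0.001
grasp_force: 0.0
```

```bash
cat > tr.py <<'E'
from h import *
def gp(p):
    a=np.radians(5.45);x,y=p[0]*1000-561.5,p[1]*1000-108.5
    return np.round([x*np.cos(a)+y*np.sin(a),-x*np.sin(a)+y*np.cos(a),p[2]*1000],1)
def st():
    o=ctrl.get_obs();a=np.radians(5.45);F=o['wrist_force'];print('t',round(o['time_s'],2),'gun',gp(o['eef_pos']),'Fgx',round(F[0]*np.cos(a)+F[1]*np.sin(a),2),F.round(1),'open',round(o['opening'],3))
def pusher(tag):
    "pusher face, trigger & cartridge from scene depth, gun frame mm"
    im,d=grab('scene',tag)
    c=ctrl.camera_info('scene');K=np.array(c['camera_matrix']);R=np.array(c['R']);t=np.array(c['t'])
    v,u=np.mgrid[:480,:640];P=(R.T@((np.linalg.inv(K)@np.stack([u,v,0*u+1]).reshape(3,-1)*d.ravel())-t[:,None])).T
    g=np.array([561.4,110.0])/1000;a=np.radians(5.5);C=P.copy();xy=P[:,:2]-g
    C[:,0]=xy@[np.cos(a),np.sin(a)];C[:,1]=xy@[-np.sin(a),np.cos(a)];C*=1000
    q=C[(d.ravel()>0)&(C[:,0]>-30)&(C[:,0]<14)&(abs(C[:,1])<10)&(C[:,2]>38)&(C[:,2]<60)]
    print('axis hist from -30 by 2:',np.histogram(q[:,0],np.arange(-30,15,2))[0])
    q=C[(d.ravel()>0)&(C[:,0]>-75)&(C[:,0]<0)&(C[:,1]>65)&(C[:,1]<120)&(C[:,2]>48)&(C[:,2]<62)]
    for y in range(65,120,10):
        r=q[(q[:,1]>=y)&(q[:,1]<y+10)];print(y,len(r),np.percentile(r[:,0],[5,95]).round(1) if len(r) else '')
E
python3 -c "
from tr import *
st();pusher('p0');st()"
```

```text
t 8.77 gun [-5.3 81.1 26.3] Fgx -0.59 [-0.6 -0.2  1.1] open 0.001
axis hist from -30 by 2: [2 0 0 2 6 5 6 2 0 0 0 0 0 0 0 0 0 0 0 0 0 0]
65 14 [-54.9 -31.1]
75 18 [-47.9 -18.9]
85 51 [-39.6  -2.7]
95 13 [-38.9 -32.3]
105 14 [-35.4 -25.6]
115 9 [-57.4 -24.4]
t 8.82 gun [-5.1 81.2 26.6] Fgx 0.2 [0.2 0.4 0.8] open -0.004
```

Emit:
drive_tool(
  plan=[
    [[0.02, 0, 0, 0], [0.04, 0, 0, 0], [0.055, 0, 0, 0], [0.07, 0, 0, 0], [0.08, 0, 0, 0], [0.09, 0, 0, 0], [0.1, 0, 0, 0], [0.103, 0, 0, 0], [0.103, 0, 0, 0], [0.103, 0, 0, 0]],
  ],
)

```text
time_s: 9.65
eef_pos: [0.5127, 0.1861, 0.0275]
eef_rot: [0.008, -0.047, 0.999, 0.001]
wrist_force: [20.5, 6.9, -12.4]
opening: 0.0
grasp_force: 10.5
```

```bash
python3 -c "
from tr import *
st();pusher('p1')"
```

```text
t 9.65 gun [-41.2  81.9  27.5] Fgx 21.07 [ 20.5   6.9 -12.4] open 0.0
axis hist from -30 by 2: [0 0 0 0 0 0 0 0 0 0 0 0 0 0 0 0 0 0 0 0 0 2]
65 11 [-69.1 -55.2]
75 16 [-69.3 -54.3]
85 44 [-67.3 -34.7]
95 16 [-69.9 -40.3]
105 11 [-71.4 -62.9]
115 9 [-74.2 -63.5]
```

Emit:
drive_tool(
  plan=[
    [[-0.03, 0, 0, 0], [-0.06, 0, 0, 0], [-0.085, 0, 0, 0], [-0.1, 0, 0, 0], [-0.1, 0, 0, 0], [-0.1, 0, 0, 0], [-0.1, 0, 0, 0]],
  ],
)

```text
time_s: 10.28
eef_pos: [0.5452, 0.1886, 0.025]
eef_rot: [-0.001, -0.048, 0.999, -0.0]
wrist_force: [-0.9, 0.4, 0.2]
opening: -0.001
grasp_force: 0.0
```

```bash
python3 -c "
from tr import *
st();pusher('p2')"
```

```text
t 10.28 gun [-8.6 81.3 25. ] Fgx -0.82 [-0.9  0.4  0.2] open -0.001
axis hist from -30 by 2: [2 0 0 4 3 2 6 2 4 3 5 5 0 0 0 0 0 0 0 0 0 0]
65 17 [-53.1 -21.7]
75 17 [-49.7 -20.7]
85 48 [-41.8  -6.5]
95 13 [-38.3  -7.3]
105 16 [-34.2 -28. ]
115 8 [-58.7 -24.6]
```

Emit:
drive_tool(
  plan=[
    [[0.025, 0, 0, 0], [0.045, 0, 0, 0], [0.06, 0, 0, 0], [0.075, 0, 0, 0], [0.085, 0, 0, 0], [0.094, 0, 0, 0], [0.098, 0, 0, 0], [0.098, 0, 0, 0], [0.098, 0, 0, 0]],
  ],
)

```text
time_s: 11.08
eef_pos: [0.5127, 0.1862, 0.0268]
eef_rot: [0.007, -0.047, 0.999, 0.001]
wrist_force: [18.5, 6.8, -12.6]
opening: -0.001
grasp_force: 9.8
```

Emit:
drive_tool(
  plan=[
    [[-0.03, 0, 0, 0], [-0.06, 0, 0, 0], [-0.085, 0, 0, 0], [-0.095, 0, 0, 0], [-0.095, 0, 0, 0], [-0.095, 0, 0, 0], [-0.095, 0, 0, 0], [-0.095, 0, 0, 0]],
  ],
)

```text
time_s: 11.75
eef_pos: [0.5442, 0.1886, 0.0251]
eef_rot: [-0.0, -0.048, 0.999, -0.0]
wrist_force: [0.2, -0.8, 0.3]
opening: -0.0
grasp_force: 0.0
```

```bash
python3 -c "
from tr import *
st();pusher('p3')"
```

```text
t 11.75 gun [-9.6 81.3 25.1] Fgx 0.16 [ 0.2 -0.8  0.3] open -0.0
axis hist from -30 by 2: [3 0 0 3 6 2 3 3 2 5 5 2 0 0 0 0 0 0 0 0 0 0]
65 14 [-44.4 -22.2]
75 18 [-48.8 -20.2]
85 42 [-40.6  -5.7]
95 19 [-40.  -17.9]
105 16 [-37.3 -27. ]
115 10 [-74.7 -24.8]
```

Emit:
drive_tool(
  plan=[
    [[0.02, 0, 0, 0], [0.035, 0, 0, 0], [0.042, 0, 0, 0], [0.046, 0, 0, 0], [0.05, 0, 0, 0], [0.05, 0, 0, 0], [0.05, 0, 0, 0], [0.05, 0, 0, 0]],
  ],
)

```text
time_s: 12.47
eef_pos: [0.5257, 0.1868, 0.0257]
eef_rot: [0.001, -0.047, 0.999, 0.0]
wrist_force: [3.4, 2.5, 2.0]
opening: 0.0
grasp_force: 1.7
```

Emit:
drive_tool(
  plan=[
    [[0.003, 0, 0, 0], [0.005, 0, 0, 0], [0.005, 0, 0, 0], [0.005, 0, 0, 0]],
  ],
)

```text
time_s: 12.8
eef_pos: [0.5238, 0.1867, 0.0257]
eef_rot: [0.001, -0.047, 0.999, 0.0]
wrist_force: [3.7, 3.5, 0.9]
opening: 0.002
grasp_force: 2.0
```

```bash
python3 -c "
from tr import *
st()"
```

```text
t 12.8 gun [-30.1  81.4  25.7] Fgx 4.04 [3.7 3.5 0.9] open 0.002
```

Force is still at the free level (~4 N), so I'll continue in small steps.

Emit:
drive_tool(
  plan=[
    [[0.003, 0, 0, 0], [0.005, 0, 0, 0], [0.005, 0, 0, 0], [0.005, 0, 0, 0]],
  ],
)

```text
time_s: 13.13
eef_pos: [0.5222, 0.1866, 0.0257]
eef_rot: [0.001, -0.047, 0.999, 0.0]
wrist_force: [4.2, 4.5, 0.7]
opening: 0.0
grasp_force: 2.6
```

Emit:
drive_tool(
  plan=[
    [[0.003, 0, 0, 0], [0.005, 0, 0, 0], [0.005, 0, 0, 0], [0.005, 0, 0, 0]],
  ],
)

```text
time_s: 13.47
eef_pos: [0.5201, 0.1865, 0.0257]
eef_rot: [0.001, -0.047, 0.999, 0.0]
wrist_force: [4.7, 4.9, -0.3]
opening: -0.003
grasp_force: 2.7
```

Emit:
drive_tool(
  plan=[
    [[0.003, 0, 0, 0], [0.005, 0, 0, 0], [0.005, 0, 0, 0], [0.005, 0, 0, 0]],
  ],
)

```text
time_s: 13.8
eef_pos: [0.5182, 0.1863, 0.0257]
eef_rot: [0.001, -0.047, 0.999, 0.0]
wrist_force: [4.6, 4.4, -1.0]
opening: 0.0
grasp_force: 2.8
```

Emit:
drive_tool(
  plan=[
    [[0.003, 0, 0, 0], [0.004, 0, 0, 0], [0.004, 0, 0, 0], [0.004, 0, 0, 0]],
  ],
)

```text
time_s: 14.13
eef_pos: [0.5166, 0.1861, 0.0257]
eef_rot: [0.001, -0.047, 0.999, 0.0]
wrist_force: [5.3, 3.6, 0.3]
opening: -0.002
grasp_force: 2.9
```

Emit:
drive_tool(
  plan=[
    [[0.002, 0, 0, 0], [0.003, 0, 0, 0], [0.003, 0, 0, 0], [0.003, 0, 0, 0]],
  ],
)

```text
time_s: 14.47
eef_pos: [0.5159, 0.1861, 0.0258]
eef_rot: [0.002, -0.047, 0.999, 0.0]
wrist_force: [6.7, 4.7, -1.9]
opening: 0.002
grasp_force: 3.7
```

Emit:
drive_tool(
  plan=[
    [[0.002, 0, 0, 0], [0.003, 0, 0, 0], [0.003, 0, 0, 0], [0.003, 0, 0, 0]],
  ],
)

```text
time_s: 14.8
eef_pos: [0.5153, 0.186, 0.0259]
eef_rot: [0.002, -0.047, 0.999, 0.0]
wrist_force: [8.5, 5.4, -2.9]
opening: 0.0
grasp_force: 4.7
```

Emit:
drive_tool(
  plan=[
    [[0.002, 0, 0, 0], [0.003, 0, 0, 0], [0.003, 0, 0, 0], [0.003, 0, 0, 0]],
  ],
)

```text
time_s: 15.13
eef_pos: [0.5148, 0.1859, 0.0259]
eef_rot: [0.003, -0.047, 0.999, 0.0]
wrist_force: [10.4, 5.3, -4.8]
opening: 0.005
grasp_force: 5.7
```

Force is rising near the position where the free strokes ended, so this may be the end stop and not the plunger. I'll let out and back off far enough to see the pusher.

Emit:
drive_tool(
  plan=[
    [[-0.03, 0, 0, 0], [-0.06, 0, 0, 0], [-0.09, 0, 0, 0], [-0.14, 0, 0, 0], [-0.19, 0, 0, 0], [-0.22, 0, 0, 0], [-0.22, 0, 0, 0], [-0.22, 0, 0, 0], [-0.22, 0, 0, 0]],
  ],
)

```text
time_s: 15.88
eef_pos: [0.5978, 0.1934, 0.0243]
eef_rot: [-0.002, -0.047, 0.999, -0.0]
wrist_force: [0.2, 0.0, 0.4]
opening: 0.0
grasp_force: 0.0
```

```bash
python3 -c "
from tr import *
st();pusher('p4')
im,d=grab('top','t4')
for v in range(244,276,2): print(v,[tuple(np.round((pt('top',d,u,v,0)-[.5614,.11,0])*1000).astype(int)) for u in range(398,408,3)])
"
```

```text
t 15.88 gun [44.2 81.1 24.3] Fgx 0.17 [0.2 0.  0.4] open 0.0
axis hist from -30 by 2: [0 0 0 3 4 4 3 4 3 4 2 8 2 3 2 4 5 8 3 3 6 5]
65 10 [-61.4 -37.6]
75 14 [-55.5 -34.9]
85 12 [-74.8 -33.2]
95 13 [-38.6 -31.7]
105 17 [-36.6 -24.8]
115 9 [-57.5 -25.2]
244 [(np.int64(-64), np.int64(75), np.int64(456)), (np.int64(-64), np.int64(69), np.int64(456)), (np.int64(-63), np.int64(63), np.int64(454)), (np.int64(-64), np.int64(58), np.int64(459))]
246 [(np.int64(-69), np.int64(76), np.int64(460)), (np.int64(-69), np.int64(70), np.int64(463)), (np.int64(-69), np.int64(64), np.int64(464)), (np.int64(-69), np.int64(58), np.int64(461))]
248 [(np.int64(-75), np.int64(77), np.int64(469)), (np.int64(-74), np.int64(71), np.int64(467)), (np.int64(-75), np.int64(66), np.int64(470)), (np.int64(-75), np.int64(60), np.int64(468))]
250 [(np.int64(-78), np.int64(77), np.int64(467)), (np.int64(-81), np.int64(73), np.int64(479)), (np.int64(-81), np.int64(68), np.int64(482)), (np.int64(-82), np.int64(63), np.int64(484))]
252 [(np.int64(-86), np.int64(80), np.int64(484)), (np.int64(-86), np.int64(74), np.int64(4
[... 1508 characters left out ...]
.int64(80), np.int64(511)), (np.int64(-123), np.int64(75), np.int64(517)), (np.int64(-122), np.int64(69), np.int64(513))]
270 [(np.int64(-126), np.int64(86), np.int64(514)), (np.int64(-127), np.int64(81), np.int64(518)), (np.int64(-127), np.int64(76), np.int64(521)), (np.int64(-127), np.int64(71), np.int64(521))]
272 [(np.int64(-131), np.int64(87), np.int64(518)), (np.int64(-131), np.int64(82), np.int64(519)), (np.int64(-132), np.int64(77), np.int64(524)), (np.int64(-132), np.int64(72), np.int64(525))]
274 [(np.int64(-135), np.int64(87), np.int64(520)), (np.int64(-135), np.int64(83), np.int64(524)), (np.int64(-136), np.int64(78), np.int64(527)), (np.int64(-136), np.int64(72), np.int64(529))]
```

Run:
```python
from h import *
for tag in('p0','s8','p2','p4'):
    d=np.load(f'pics/{tag}.npy')
    c=ctrl.camera_info('scene');K=np.array(c['camera_matrix']);R=np.array(c['R']);t=np.array(c['t'])
    v,u=np.mgrid[:480,:640];P=(R.T@((np.linalg.inv(K)@np.stack([u,v,0*u+1]).reshape(3,-1)*d.ravel())-t[:,None])).T
    g=np.array([561.4,110.0])/1000;a=np.radians(5.5);C=P.copy();xy=P[:,:2]-g
    C[:,0]=xy@[np.cos(a),np.sin(a)];C[:,1]=xy@[-np.sin(a),np.cos(a)];C*=1000
    q=C[(d.ravel()>0)&(abs(C[:,1])<12)&(C[:,2]>10)&(C[:,2]<70)]
    print(tag,[(x,len(r),int(np.percentile(r[:,2],90)),int(r[:,1].max())) for x in range(-26,20,2) if len(r:=q[(q[:,0]>=x)&(q[:,0]<x+2)])])
```

```text
p0 [(-24, 2, 44, 3), (-22, 6, 49, 5), (-20, 7, 53, 2), (-18, 7, 50, 7), (-16, 4, 45, 5), (-14, 2, 19, 9), (-12, 3, 20, 11), (-10, 1, 13, 9), (-8, 1, 17, -9), (-6, 2, 18, 10), (-4, 3, 22, 6), (-2, 3, 18, 8), (0, 2, 20, 11), (2, 4, 20, -7), (4, 3, 20, 11), (6, 3, 17, 11), (10, 4, 25, -5)]
s8 [(-24, 3, 45, 1), (-22, 3, 48, 0), (-20, 9, 52, 6), (-18, 7, 51, 8), (-14, 2, 20, -9), (-12, 3, 18, 8), (-10, 3, 18, 9), (-8, 4, 18, 10), (-6, 1, 21, 10), (-4, 2, 17, 9), (-2, 4, 20, 11), (0, 2, 19, 10), (2, 1, 14, -11), (4, 10, 47, 10), (6, 7, 50, 11), (8, 4, 35, 8), (10, 11, 47, 11), (12, 19, 54, 11), (14, 7, 52, 8), (16, 3, 29, -2), (18, 7, 60, 7)]
p2 [(-24, 4, 49, 5), (-22, 3, 50, 2), (-20, 4, 47, 3), (-18, 6, 48, 3), (-16, 3, 47, 3), (-14, 8, 47, 11), (-12, 3, 48, 7), (-10, 9, 50, 9), (-8, 11, 51, 11), (-6, 1, 16, -10), (-4, 2, 18, 8), (-2, 2, 18, -8), (0, 3, 21, 7), (2, 1, 12, 8), (4, 2, 16, -11), (6, 1, 16, -10)]
p4 [(-24, 3, 49, 1), (-22, 5, 47, 4), (-20, 5, 49, 7), (-18, 4, 46, 2), (-16, 4, 47, 5), (-14, 6, 48, 11), (-12, 8, 48, 11), (-10, 3, 45, 3), (-8, 11, 50, 10), (-6, 3, 45, 10), (-4, 5, 48, 9), (-2, 7, 43, 11), (0, 7, 50, 10), (2, 6, 49, 9), (4, 10, 52, 11), (6, 6, 51, 10), (8, 4, 49, 2), (10, 15, 49, 10), (12, 15, 56, 11), (14, 4, 51, 10), (16, 2, 27, -3), (18, 1, 27, -8)]
```

The pusher head now appears at gun x ≈ 0–4, next to the button (face at ~4–5). I'll squeeze again slowly while watching the force.

Emit:
drive_tool(
  plan=[
    [[0.05, 0, 0, 0], [0.1, 0, 0, 0], [0.14, 0, 0, 0], [0.155, 0, 0, 0], [0.16, 0, 0, 0], [0.16, 0, 0, 0], [0.16, 0, 0, 0], [0.16, 0, 0, 0]],
  ],
)

```text
time_s: 16.65
eef_pos: [0.5369, 0.1877, 0.0256]
eef_rot: [0.0, -0.047, 0.999, 0.0]
wrist_force: [0.4, -0.5, 0.1]
opening: 0.003
grasp_force: 0.0
```

Emit:
drive_tool(
  plan=[
    [[0.004, 0, 0, 0], [0.008, 0, 0, 0], [0.008, 0, 0, 0], [0.008, 0, 0, 0]],
  ],
)

```text
time_s: 16.98
eef_pos: [0.5338, 0.1877, 0.0257]
eef_rot: [0.001, -0.047, 0.999, 0.0]
wrist_force: [3.9, 2.6, -1.3]
opening: 0.002
grasp_force: 2.1
```

Emit:
drive_tool(
  plan=[
    [[0.004, 0, 0, 0], [0.007, 0, 0, 0], [0.007, 0, 0, 0], [0.007, 0, 0, 0]],
  ],
)

```text
time_s: 17.32
eef_pos: [0.5322, 0.1877, 0.0259]
eef_rot: [0.002, -0.047, 0.999, 0.001]
wrist_force: [7.8, 4.7, -5.5]
opening: 0.0
grasp_force: 4.1
```

It is already blocked early, so the pusher is on the plunger. I'll bring the force up to roughly 11–12 N.

Emit:
drive_tool(
  plan=[
    [[0.002, 0, 0, 0], [0.004, 0, 0, 0], [0.004, 0, 0, 0], [0.004, 0, 0, 0], [0.004, 0, 0, 0]],
  ],
)

```text
time_s: 17.73
eef_pos: [0.5314, 0.1878, 0.026]
eef_rot: [0.003, -0.047, 0.999, 0.001]
wrist_force: [10.1, 5.9, -6.3]
opening: -0.001
grasp_force: 5.3
```

```bash
python3 -c "
from tr import *
st();pusher('p5');st();ctrl.camera('top');st()"
```

```text
t 17.73 gun [-22.4  81.8  26. ] Fgx 10.63 [10.1  5.9 -6.3] open -0.001
axis hist from -30 by 2: [1 0 0 4 2 3 0 0 0 0 0 0 0 0 0 0 0 0 0 0 0 0]
65 11 [-48.6 -36.2]
75 19 [-51.6 -35.7]
85 42 [-46.9 -19.1]
95 19 [-45.1 -24.1]
105 14 [-44.3 -33.6]
115 8 [-62.2 -30.3]
t 17.78 gun [-22.4  81.8  26. ] Fgx 11.49 [11.   5.8 -6.4] open 0.001
t 17.83 gun [-22.4  81.8  26. ] Fgx 11.0 [10.5  5.4 -6.8] open -0.001
```

Emit:
drive_tool(
  plan=[
    [[0.001, 0, 0, 0], [0.002, 0, 0, 0], [0.002, 0, 0, 0], [0.002, 0, 0, 0], [0.002, 0, 0, 0], [0.002, 0, 0, 0]],
  ],
)

```text
time_s: 18.33
eef_pos: [0.531, 0.1877, 0.0262]
eef_rot: [0.004, -0.047, 0.999, 0.001]
wrist_force: [11.9, 5.9, -6.3]
opening: 0.0
grasp_force: 5.9
```

```bash
python3 -c "
from tr import *
st();print(ctrl.hand_in())"
```

```text
t 18.33 gun [-22.8  81.8  26.2] Fgx 12.38 [11.9  5.9 -6.3] open 0.0
the job is handed in; nothing more can be done
None
```

I handed the job in at 18.3 s: the cartridge measures flush in both saddles, nozzle forward, and the trigger is held at about 12 N with the pusher bearing on the plunger, judging by force and depth readings because the pusher was hidden from the cameras at the end and the hand-in returned no verdict.

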